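# Top up the packing stand and lock its hold-down bolt

## Robot

A 6-joint arm with a two-finger parallel gripper is mounted at the origin on the work surface. World frame = base frame: x ahead of the robot, y to its left, z up, the work surface at z = 0. Lengths are in m, angles in rad, forces in N, time in s.
With the tool pointing down it reaches from about 0.3 to 0.875 m from the base axis. Payload 6.4 kg.
Tool frame: the origin (TCP) lies between the finger pads; the fingertips stand 8 mm ahead of it and the grasp point (between the pads) lies 11 mm behind it; z points along the fingers, y is the direction in which the jaws open and shut (so a half turn about z gives the same grasp; the last joint's range is limited). The gripper opens to 85 mm and grips with 20 to 120 N. Pads are 22 mm wide; open, the fingers measure 114 mm over their backs; the gripper's body (76 mm by 85 mm) begins 54 mm behind the grasp point. The pads swing forward as they close: fully open they stand 13 mm farther back than shut.
Start: joints at [-1.437, 0.181, 1.607, -0, 1.354, -0.206], TCP at [0.192, -0.542, 0.239] pointing down, gripper open.
Joint ranges: [-2.99, 2.99], [-0.89, 2.07], [0.3, 2.58], [-1.14, 4.28], [0, 2.63], [-3.12, 3.12]. Speed limits (rad/s): [2.57, 2.57, 3.01, 3.14, 3.14, 3.14].

## Interface

Orientations are given as a unit quaternion [w, x, y, z].
In Python, from bench import monitor, viewer, workorder, spotter gives the robot as it stands. The module is installed in compiled form; this text tells all that it offers.
- The arm moves only by the tool move_arm, never from a script. Its argument "motion" is a list of rows, each a list of 3 entries, a list of its own where there are three numbers: the shift along the tool's x, y, z in units of 60 mm (1.0 is 60 mm), then the turn, a rotation vector about the tool's x, y, z in units of 8 degrees (1.0 is 8 degrees), then the opening in per cent of the stroke, from 0 (shut) to 100 (fully open). In form: [[[dx, dy, dz], [rx, ry, rz], grip], ...]. A call has 1 to 10 rows; each row is the pose to reach, as a shift and turn from the pose commanded when the call began, along the tool's axes at that moment; what a row does not reach only later rows make up. A row lasts 1/8 s, in which the tool goes at most 62.5 mm and 10.7 degrees, less where a joint would pass 70% of its speed; a pose out of reach is approached as far as the arm can. A call with a gripper value outside its range is refused whole. The fingers move at their own pace and stop on an object; the grip force is fixed at half the most. Time passes only in rows, so rows that repeat a pose let the fingers close. It gives the time, the measured TCP pose, the force and the opening at its end, in the units of the state.
- monitor.get_obs(): the state, without advancing time (a new reading comes with each control period).
- viewer.camera(name): name is "side" or "top" or "wrist"; returns the picture (400x640x3 uint8, blue, green, red); there is no depth.
- viewer.calibration(name): a dict with "fovy" (degrees; the focal length in pixels is half the picture's height over the tangent of half this angle, whatever the lens; pixels are square), "cx", "cy" (the principal point, pixels), "extrinsics" (4x4, takes a point from camera to world coordinates). Camera axes: x right, y down, z forward; pixel columns grow to the right and rows downward; lengths in m; the calibration is good to about 2 mm. A picture is of the moment at which its call begins: read the wrist's pose just before it. calibration takes no time and is no camera call; for the wrist camera it gives the pose at the moment of the call.
- workorder.hand_in(): hands the job in, once; it reports no verdict.
Trained networks look in the newest picture that a camera, given by its name, has taken for a name from the list of things; names that differ only in an ending like _2 or _b are one class to them, and where a whole thing is asked for, a point or a joint stands for the part that bears it (a point fixed in the world has none). Each returns a list of dicts, best first, with "score" (0 to 1); they miss things now and then, are a little off and sometimes report something else, mostly with a low value. They report only what shows in the picture. A call takes as long as a camera call.
- spotter.search_frame(camera, name): "centre" ([column, row] as shares, 0 to 1, of the picture: columns of its width, rows of its height, amid what is visible of it).
- spotter.outline_of(camera, name): "region" (400x640 bool, what is visible of it) and "centre" ([column, row] as shares, 0 to 1, of the picture: columns of its width, rows of its height, amid what is visible of it).
The state is a dict: "time_s": time; "q": joint angles; "dq": joint speeds; "joint_efforts": joint torques, N m; "eef_pos": TCP position; "eef_rot": TCP orientation; "wrist_force": force on the tool from outside, world axes, zero at the start; "torque": the same for the moment, N m; "opening": opening from 0.0 (shut) to 1.0 (fully open).
Only numpy, scipy, OpenCV 4.12 (cv2) and the standard library are available. Lean on these libraries where they do the work, as an engineer would, in place of code of your own. Each camera call takes 0.05 s, during which the arm holds its last target. There are 200 camera calls.

## Task

Take the flat packing plate from the sloping rack and lay it square and flush on top of the pile on the packing stand: nobody has measured the pile, so lower the plate gently until you feel it rest there, and only then let go. The stand also has to be anchored: drop the head of the T-bolt into the slot of the table, slide the bolt fully home into the open slot of the stand's foot and give it a quarter turn so that its head locks across the T-slot, and leave it standing upright. Leave the step block, spanner, grinding wheel and collet where they are.

Things in the scene. Friction and masses are not known exactly. Their poses are not given: they have to be found in the camera images.
- slot (a point): T-slotted steel table, fixed, 180 mm wide (x) x 380 mm long (y) x 50 mm high. This point is the middle of its top face, on the centre line of its only T-slot, which runs the whole length along y: opening 18.5 mm wide through lips 12 mm thick, below them a cavity 33 mm wide and 13 mm high; the slot's floor is 25 mm below the top face. z is up.
- pile_axis (a point): Packing stand, fixed over the slot, axes as slot: dark foot 74 (x) x 110 (y) x 14 mm, a lug towards -y. On it, centred here, a pile of flat steel plates, each 40 (x) x 80 (y) mm, edges true to 1.5 mm. This point is on the pile's centre line at the top of the FOOT, 14 mm above the table. The pile's height is unknown: its top is 14 to 56 mm above this point. It does not give way.
- seat (a point): Where the T-bolt's axis stands when fully home in the stand's lug; at the lug's top, 14 mm above the table, 105 mm from pile_axis towards -y, over the slot's centre line. Axes as slot. The lug (56 mm wide) has an open slot 18 mm wide along y: closed end 8.5 mm from here to +y (1.5 mm beyond the shank of a bolt standing here), mouth 27 mm from here to -y.
- plate_mid (a point): Centre of the loose flat packing plate to be laid on the pile: bare steel, 80 mm (x) x 40 mm (y) x 12 mm (z), about 0.3 kg. At the start it lies in one of the two bays of the rack, x running up the slope.
- bay_far (a point): Sloping wooden rack, fixed, with two bays side by side; its board rises at 30 degrees away from the middle of the bench. This point is at the foot of the bay farther from the robot: on the board's surface where it meets the 14 mm high ledge, in the middle of the bay. Axes are level: x points up-slope, y across the bays. Bays are 113 mm wide between dividers 8 mm high.
- bay_near (a point): The same point of the bay nearer the robot, 117 mm from bay_far towards -y of the rack.
- bolt_mid (a point): Loose T-bolt (0.2 kg), on its axis half-way up, 41 mm above its underside; z up, x along the head. Heights: oblong head 0-9 mm (28.5 x 15 mm, round ends), shank 14 mm thick to 82 mm, washer 28 mm across 44-48 mm, long hexagon nut 48-78 mm, fixed on the shank, 22 mm across flats, flats facing x and 60 deg either side. Starts standing on its head on the T-slotted table's top.
- step_block: Stepped steel block lying in the other bay of the rack, 60 x 36 x 42 mm, origin at the middle of the lower edge of its underside. A bystander.
- spanner: Open-ended spanner 200 mm long lying flat on the bench, along its x. A bystander.
- wheel: Grinding wheel with hub lying flat on the bench, 90 mm across, 22 mm high, origin under its centre. A bystander.
- collet: Steel collet standing on the bench, 28 mm across, 56 mm high, origin under its centre. A bystander.

How it is judged:
By the outcome, as a careful person would: the job done as asked, in the order asked, and still so for the second after the job is handed in, with the robot touching nothing.
It also fails if it takes over 69 s, if anything falls off the work surface, if the arm or the gripper's body presses on something with over 40 N, if the wrist force passes 120 N, or if a joint passes its speed limit or range.

## Working session

There is one attempt and no reset: what is moved stays moved. The work goes in short steps, Python scripts to look and compute and a tool call to move; the robot and the scene stay as the last step left them, time stands still between calls to the robot, and variables do not carry over. Pictures are saved under pics/ and viewed, about 8 in all and at most 12, crops included, and the job is handed in when it is done.

Besides the shell and the picture viewer there is one more tool, called after "Request:" in YAML: its name, and indented under it one key for each argument. move_arm: Moves the arm, as the interface text tells. Its arguments: {"type":"object","properties":{"motion":{"type":"array","items":{"type":"array"}}},"required":["motion"]}

```bash
mkdir -p pics; cat > h.py <<'E'
import numpy as np, cv2
from bench import monitor, viewer, workorder, spotter
from scipy.spatial.transform import Rotation as R
def cal(n):
    c=viewer.calibration(n); f=200/np.tan(np.radians(c["fovy"])/2); return f,c["cx"],c["cy"],np.array(c["extrinsics"])
def ray(c,u,v):
    f,cx,cy,E=c; d=E[:3,:3]@np.array([(u-cx)/f,(v-cy)/f,1]); return E[:3,3],d
def onz(c,u,v,z):
    o,d=ray(c,u,v); return o+d*(z-o[2])/d[2]
def proj(c,p):
    f,cx,cy,E=c; q=(np.atleast_2d(p)-E[:3,3])@E[:3,:3]; return np.c_[f*q[:,0]/q[:,2]+cx,f*q[:,1]/q[:,2]+cy]
def tri(rays):
    A=0;b=0
    for o,d in rays:
        d=d/np.linalg.norm(d);P=np.eye(3)-np.outer(d,d);A=A+P;b=b+P@o
    return np.linalg.solve(A,b)
def pose():
    o=monitor.get_obs(); w,x,y,z=o["eef_rot"]; return np.array(o["eef_pos"]),R.from_quat([x,y,z,w]),o
E
python3 - <<'E'
from h import *
np.set_printoptions(precision=4,suppress=True)
ims={n:viewer.camera(n) for n in("side","top","wrist")}
for n in ims: cv2.imwrite(f"pics/{n}0.png",ims[n]); c=cal(n); print(n,c[0],c[1:3]);print(c[3])
for n in("side","top","wrist"):
  for t in("slot","pile_axis","seat","plate_mid","bay_far","bay_near","bolt_mid","step_block","spanner","wheel","collet"):
    r=spotter.search_frame(n,t); print(n,t,[(round(q["score"],2),round(q["centre"][0]*640),round(q["centre"][1]*400)) for q in r[:2]])
p,r,o=pose();print(o)
E
```

```text
side 418.7936387372451 (319.2944348652919, 197.34824819860117)
[[ 0.7547 -0.327   0.5688  0.1916]
 [-0.6556 -0.345   0.6717 -0.4936]
 [-0.0234 -0.8798 -0.4747  0.4526]
 [ 0.      0.      0.      1.    ]]
top 478.2148296542175 (314.2466414168128, 194.67797418505842)
[[ 0.0124 -0.9961  0.0879  0.5235]
 [-0.9999 -0.0121  0.0038  0.0084]
 [-0.0028 -0.0879 -0.9961  0.9182]
 [ 0.      0.      0.      1.    ]]
wrist 356.3658566670927 (321.61879155450197, 197.1568874389034)
[[ 0.3338 -0.9052 -0.2629  0.2579]
 [-0.9427 -0.3212 -0.0908 -0.5192]
 [-0.0023  0.2781 -0.9605  0.3732]
 [ 0.      0.      0.      1.    ]]
side slot [(0.91, 274, 226)]
side pile_axis [(0.64, 239, 176), (0.19, 420, 231)]
side seat [(0.59, 239, 175), (0.51, 435, 282)]
side plate_mid [(0.85, 387, 332)]
side bay_far [(0.95, 426, 341), (0.34, 422, 231)]
side bay_near [(0.89, 427, 342)]
side bolt_mid [(0.6, 257, 201), (0.5, 241, 173)]
side step_block [(0.78, 434, 282), (0.51, 428, 343)]
side spanner [(0.83, 219, 293)]
side wheel [(0.94, 420, 230)]
side collet [(0.61, 279, 311)]
top slot [(0.9, 253, 216)]
top pile_axis [(0.77,
[... 266 characters left out ...]
9, 370, 102)]
top collet [(0.47, 387, 291)]
wrist slot []
wrist pile_axis []
wrist seat []
wrist plate_mid []
wrist bay_far []
wrist bay_near []
wrist bolt_mid []
wrist step_block []
wrist spanner []
wrist wheel []
wrist collet []
{'time_s': 1.8, 'q': array([-1.4373,  0.1808,  1.607 , -0.    ,  1.3538, -0.2063]), 'dq': array([ 0.001 , -0.0006, -0.001 ,  0.0007,  0.0008, -0.0001]), 'joint_efforts': array([  0.0006, -44.4833, -35.1673,  -0.0003,   0.0008,  -0.    ]), 'eef_pos': array([ 0.1917, -0.5421,  0.2393]), 'eef_rot': array([ 0.    ,  0.9856,  0.1691, -0.    ]), 'wrist_force': array([ 0.2259, -0.0552,  0.4881]), 'torque': array([-0.0187, -0.0796,  0.0049]), 'opening': 1.0000779723214472}
```

View pics/top0.png

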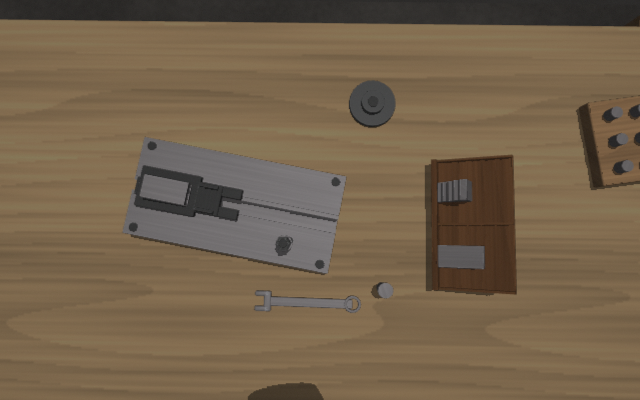

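View pics/side0.png

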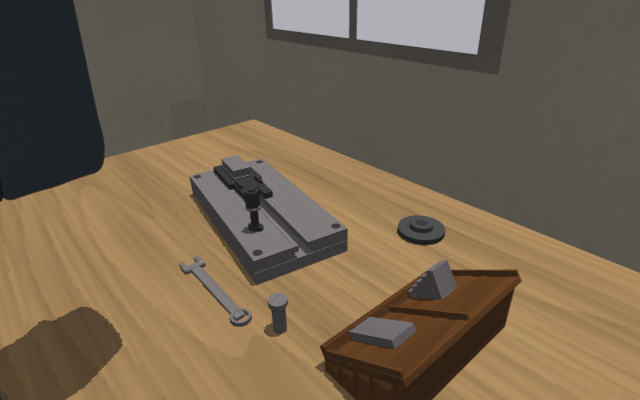

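```bash
cat >> h.py <<'E'
def box(x0,x1,y0,y1,z0,z1): return np.array([[x,y,z] for x in(x0,x1) for y in(y0,y1) for z in(z0,z1)])
def cyl(r,z0,z1,n=24):
    a=np.arange(n)*2*np.pi/n; return np.array([[r*np.cos(t),r*np.sin(t),z] for t in a for z in(z0,z1)])
def sil(c,parts,Rm,t,S=4):
    m=np.zeros((400*S,640*S),np.uint8)
    for P in parts:
        h=cv2.convexHull(((proj(c,P@Rm.T+t)+.5)*S).astype(np.float32)); cv2.fillConvexPoly(m,np.round(h).astype(np.int32),1)
    return cv2.resize(m*1.0,(640,400),interpolation=cv2.INTER_AREA)
def fit(views,parts,f,x0,steps):
    # views: [(cal,mask)], f(x)->(Rm,t)
    from scipy.optimize import minimize
    def cost(x):
        Rm,t=f(x); return sum(np.abs(sil(c,parts,Rm,t)-m).sum()/m.sum() for c,m in views)
    x0=np.array(x0,float); S=np.vstack([x0]+[x0+np.eye(len(x0))[i]*steps[i] for i in range(len(x0))])
    r=minimize(cost,x0,method="Nelder-Mead",options=dict(initial_simplex=S,xatol=1e-4,fatol=1e-4,maxfev=400)); return r.x,r.fun
def masks(name,cams):
    o=[]
    for n in cams:
        r=spotter.outline_of(n,name)
        if r: o.append((n,r[0]["region"].astype(np.uint8),r[0]["score"],r[0]["centre"]))
    return o
E
python3 - <<'E'
from h import *
np.set_printoptions(precision=4,suppress=True)
C={n:cal(n) for n in("side","top")}
for name in("plate_mid","bolt_mid","slot"):
    M=masks(name,("top","side"))
    for n,m,s,c in M: print(name,n,round(s,2),m.sum(),np.array(c)*[640,400]); cv2.imwrite(f"pics/m_{name}_{n}.png",m*255)
    if name=="slot":
        M=[(n,cv2.fillConvexPoly(np.zeros((400,640),np.uint8),cv2.convexHull(np.argwhere(m)[:,::-1].astype(np.int32)),1),s,c) for n,m,s,c in M]
    def go(V,*a): return fit([(C[n],m*1.0) for n,m,_,_ in V],*a)
    if name=="plate_mid":
        f=lambda x:((R.from_euler("z",x[3])*R.from_euler("y",-np.pi/6)).as_matrix(),x[:3])
        x0=onz(C["top"],461,257,.06); a=([box(-.04,.04,-.02,.02,-.006,.006)],f,[*x0,-np.pi/2],[.01,.01,.02,.05])
        print(go(M,*a))
    if name=="bolt_mid":
        parts=[np.vstack([cyl(.0075,0,.009)+[sx*.00675,0,0] for sx in(-1,1)]),cyl(.007,0,.082),cyl(.014,.044,.048),cyl(.0123,.048,.078)]
        x0=onz(C["top"],285,244,.09)
        for yaw in(0,.8,1.57,2.36): print(yaw,go(M,parts,lambda x:(R.from_euler("z",x[2]).as_matrix(),np.r_[x[:2],.05]),[*x0[:2],yaw],[.008,.008,.3]))
    if name=="slot":
        x0=onz(C["top"],236,205,.05)
        a=([box(-.09,.09,-.19,.19,-.05,0)],lambda x:(R.from_euler("z",x[2]).as_matrix(),np.r_[x[:2],.05]),[*x0[:2],-.19],[.01,.01,.05])
        print(go(M,*a)); print([go([v],*a) for v in M])
im=cv2.imread("pics/top0.png")
a=cv2.resize(im[125:285,110:360],None,fx=3.2,fy=3.2,interpolation=cv2.INTER_CUBIC); cv2.imwrite("pics/c1.png",a)
E
```

```text
plate_mid top 0.93 1046 [462.4  255.12]
plate_mid side 0.62 1389 [387.2  333.32]
(array([ 0.4932, -0.2511,  0.0556, -1.5632]), np.float64(0.13250936578993375))
bolt_mid top 0.65 201 [286.784 243.6  ]
bolt_mid side 0.71 522 [258.176 205.8  ]
0 (array([ 0.5129,  0.062 , -0.0111]), np.float64(0.3254256733573512))
0.8 (array([0.5126, 0.062 , 0.3643]), np.float64(0.3186098959226854))
1.57 (array([0.5131, 0.0631, 1.7874]), np.float64(0.2938236261222622))
2.36 (array([0.5128, 0.0623, 2.4853]), np.float64(0.31671205752844966))
slot top 0.8 16440 [252.928 213.   ]
slot side 0.89 9806 [271.808 224.4  ]
(array([ 0.5818,  0.1575, -0.185 ]), np.float64(0.037561747308322874))
[(array([ 0.5818,  0.1563, -0.1849]), np.float64(0.015535389982794877)), (array([ 0.5822,  0.1597, -0.1845]), np.float64(0.015449855638586956))]
```

View pics/c1.png

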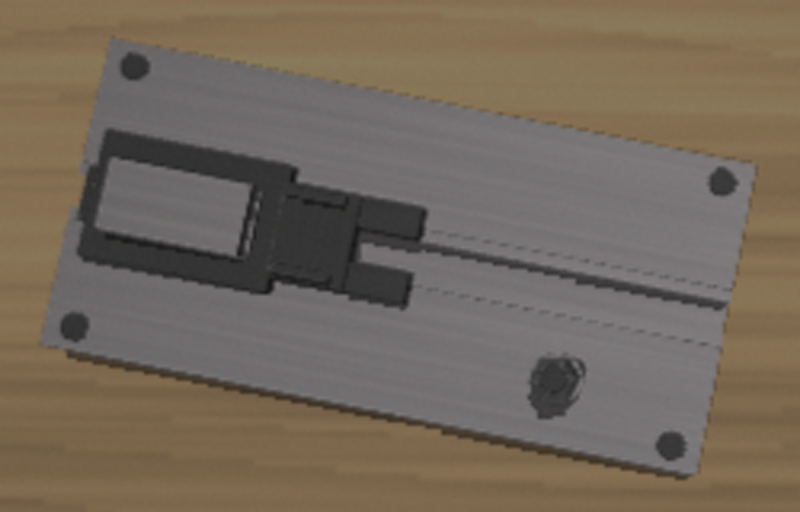

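```bash
cat >> h.py <<'E'
def plan(p1,R1,p0=None,R0=None):
    if p0 is None: p0,R0,_=pose()
    d=R0.inv().apply(np.asarray(p1)-p0)/.06; w=np.degrees((R0.inv()*R1).as_rotvec())/8
    print("shift",np.round(d,3),"turn",np.round(w,3))
def down(yaw): # tool down, tool x at yaw
    return R.from_euler("z",yaw)*R.from_euler("x",np.pi)
def rackR(ry): # tool z into board, tool x downslope; ry = yaw of rack x(upslope)
    return R.from_euler("z",ry)*R.from_euler("y",-np.pi/6)*R.from_euler("z",np.pi)*R.from_euler("x",np.pi)
E
python3 - <<'E'
from h import *
Rr=rackR(-1.563); print(Rr.as_matrix().round(2))
n=-Rr.as_matrix()[:,2]
plan(np.array([.493,-.251,.0556])+.10*n,Rr)
E
```

```text
[[-0.01  1.    0.  ]
 [ 0.87  0.01 -0.5 ]
 [-0.5   0.   -0.87]]
shift [ 6.624 -3.689  1.618] turn [-2.32  -3.254 -8.658]
```

Request:
move_arm:
  motion:
    - [[6.62,-3.69,0.6],[-2.32,-3.25,-8.66],70]
    - [[6.62,-3.69,0.6],[-2.32,-3.25,-8.66],70]
    - [[6.62,-3.69,0.6],[-2.32,-3.25,-8.66],70]
    - [[6.62,-3.69,1.62],[-2.32,-3.25,-8.66],70]
    - [[6.62,-3.69,1.62],[-2.32,-3.25,-8.66],70]
    - [[6.62,-3.69,1.62],[-2.32,-3.25,-8.66],70]
    - [[6.62,-3.69,1.62],[-2.32,-3.25,-8.66],70]
    - [[6.62,-3.69,1.62],[-2.32,-3.25,-8.66],70]
    - [[6.62,-3.69,1.62],[-2.32,-3.25,-8.66],70]
    - [[6.62,-3.69,1.62],[-2.32,-3.25,-8.66],70]

```text
time_s: 3.35
eef_pos: [0.4922, -0.2015, 0.1424]
eef_rot: [0.184, 0.68, 0.686, -0.182]
wrist_force: [-0.1, 0.0, -0.5]
opening: 0.698
```

```bash
python3 - <<'E'
from h import *
np.set_printoptions(precision=4,suppress=True)
c=cal("wrist"); im=viewer.camera("wrist"); p,Rt,o=pose(); print(p,Rt.as_matrix(),o["opening"],o["time_s"])
M=masks("plate_mid",["wrist"])
for n,m,s,ce in M: print(s,m.sum(),np.array(ce)*[640,400])
f=lambda x:((R.from_euler("z",x[3])*R.from_euler("y",-np.pi/6)).as_matrix(),x[:3])
if M:
    x,v=fit([(c,M[0][1]*1.0)],[box(-.04,.04,-.02,.02,-.006,.006)],f,[.4932,-.2511,.0556,-1.5632],[.01,.01,.005,.05]); print(x,v)
    pts=proj(c,box(-.04,.04,-.02,.02,-.006,.006)@f(x)[0].T+x[:3])
    for a in pts: cv2.circle(im,tuple(np.round(a).astype(int)),2,(0,0,255),-1)
cv2.imwrite("pics/w1.png",im)
E
```

```text
[ 0.4921 -0.2019  0.1426] [[-0.0054  1.      0.004 ]
 [ 0.8661  0.0067 -0.4999]
 [-0.4999  0.0008 -0.8661]] 0.6975393507320761 3.4
0.86 6853 [320.896 199.32 ]
[ 0.4915 -0.255   0.0533 -1.565 ] 0.011290675616518314
```

View pics/w1.png

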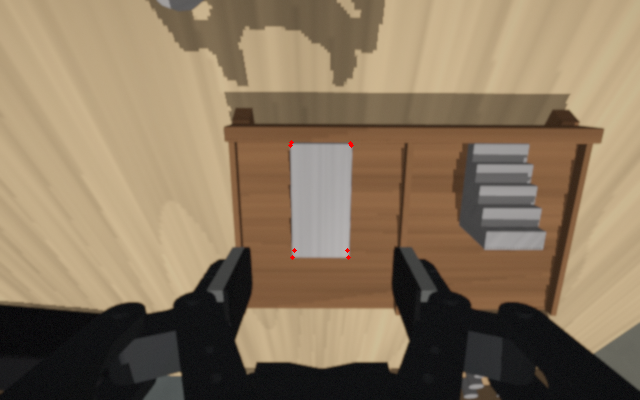

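```bash
python3 - <<'E'
from h import *
Rr=rackR(-1.565); n=-Rr.as_matrix()[:,2]
plan(np.array([.4915,-.255,.0533])+.002*n,Rr)
E
```

```text
shift [-0.017 -0.016  1.698] turn [ 0.008 -0.    -0.002]
```

Request:
move_arm:
  motion:
    - [[-0.02,-0.02,0.8],[0,0,0],70]
    - [[-0.02,-0.02,1.4],[0,0,0],70]
    - [[-0.02,-0.02,1.6],[0,0,0],70]
    - [[-0.02,-0.02,1.7],[0,0,0],70]
    - [[-0.02,-0.02,1.7],[0,0,0],60]
    - [[-0.02,-0.02,1.7],[0,0,0],50]
    - [[-0.02,-0.02,1.7],[0,0,0],20]
    - [[-0.02,-0.02,1.7],[0,0,0],20]
    - [[-0.02,-0.02,1.7],[0,0,0],20]
    - [[-0.02,-0.02,1.7],[0,0,0],20]

```text
time_s: 4.7
eef_pos: [0.4922, -0.2527, 0.0575]
eef_rot: [0.185, 0.68, 0.685, -0.183]
wrist_force: [-6.7, 11.6, 20.3]
opening: 0.447
```

Request:
move_arm:
  motion:
    - [[0,0,-0.1],[0,0,0],20]
    - [[0,0,-0.3],[0,0,0],20]
    - [[0,0,-0.8],[0,0,0],20]
    - [[0,0,-1.5],[0,0,0],20]
    - [[0,0,-1.8],[0,0,0],20]

```text
time_s: 5.32
eef_pos: [0.4922, -0.1981, 0.1501]
eef_rot: [0.185, 0.68, 0.686, -0.181]
wrist_force: [-0.0, -0.6, -2.5]
opening: 0.45
```

```bash
cat >> h.py <<'E'
def held(c,m,p,Rt,x0):
    # plate pose in tool frame: x,z shift, tilt about y (pitch), yaw about z; y=0. plate long axis = tool x
    f=lambda x:((Rt*R.from_euler("zy",[x[3],x[2]])).as_matrix(),p+Rt.apply([x[0],x[4],x[1]]))
    return fit([(c,m*1.0)],[box(-.04,.04,-.02,.02,-.006,.006)],f,x0,[.004,.004,.05,.03,.002]),f
E
python3 - <<'E'
from h import *
np.set_printoptions(precision=4,suppress=True)
c=cal("wrist"); im=viewer.camera("wrist"); p,Rt,o=pose(); print(p,o["opening"],o["time_s"],o["wrist_force"],o["torque"])
M=masks("plate_mid",["wrist"])
for n,m,s,ce in M: print(s,m.sum(),np.array(ce)*[640,400])
if M:
    (x,v),f=held(c,M[0][1],p,Rt,[0,0,0,0,0]); print(x,v)
    Rm,t=f(x)
    for a in proj(c,box(-.04,.04,-.02,.02,-.006,.006)@Rm.T+t): cv2.circle(im,tuple(np.round(a).astype(int)),2,(0,0,255),-1)
cv2.imwrite("pics/w2.png",im)
Rd=down(np.pi/2-.185); plan([.60,.12,.25],Rd)
E
```

```text
[ 0.4929 -0.1978  0.1513] 0.44861410048886874 5.375 [ 1.6234  1.1197 -1.2757] [ 0.4905 -0.0967  0.0573]
shift [ 3.747  1.85  -4.088] turn [0.393 3.739 1.355]
```

View pics/w2.png

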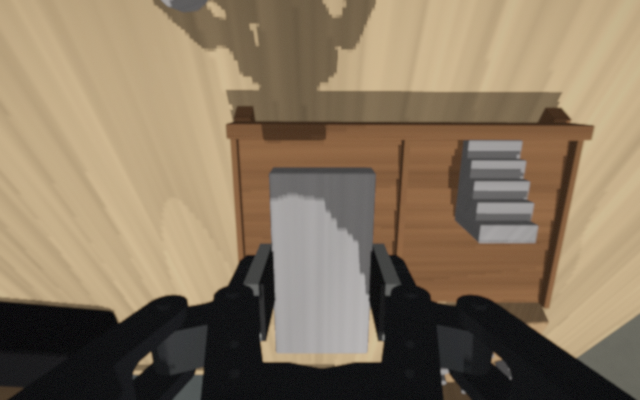

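```bash
cat >> h.py <<'E'
def pnp(c,Rt,p,px):
    K=np.array([[c[0],0,c[1]],[0,c[0],c[2]],[0,0,1]])
    # order: front-left, front-right, back-right, back-left (image), top face, frame x fwd(tool x), y right(tool y?), z down
    obj=np.array([[.04,-.02,-.006],[.04,.02,-.006],[-.04,.02,-.006],[-.04,-.02,-.006]])
    ok,rv,tv=cv2.solvePnP(obj,np.array(px,float),K,None,flags=cv2.SOLVEPNP_IPPE)
    Rw=c[3][:3,:3]@cv2.Rodrigues(rv)[0]; tw=c[3][:3,:3]@tv.ravel()+c[3][:3,3]
    return Rt.inv().apply(tw-p), (Rt.inv()*R.from_matrix(Rw)).as_rotvec(degrees=True)
E
python3 - <<'E'
from h import *
np.set_printoptions(precision=4,suppress=True)
c=cal("wrist"); p,Rt,o=pose()
g=cv2.cvtColor(cv2.imread("pics/w2.png"),cv2.COLOR_BGR2GRAY)
print(Rt.inv().apply(c[3][:3,3]-p),(Rt.inv()*R.from_matrix(c[3][:3,:3])).as_matrix())
px=[[270.5,174],[375,174],[368.5,354],[276.5,354]]
q=cv2.cornerSubPix(g,np.array(px,np.float32).reshape(-1,1,2),(5,5),(-1,-1),(3,50,.01)).reshape(-1,2); print(q)
for P in(px,q): print(pnp(c,Rt,p,P))
print(g[190,262:282],g[190,366:384],g[300,262:282],g[345:362,322],g[162:182,322])
E
```

```text
[ 0.0697 -0.0002 -0.1342] [[ 0.0009 -0.9609 -0.277 ]
 [ 1.      0.0011 -0.0004]
 [ 0.0006 -0.277   0.9609]]
[[268.8361 172.9451]
 [375.3411 172.532 ]
 [368.5    354.    ]
 [274.1436 352.2061]]
(array([0.0005, 0.0002, 0.0035]), array([ 0.1017, -1.4381, -0.0208]))
(array([ 0.0022, -0.0002,  0.0008]), array([-0.5521,  0.9127,  0.1602]))
[107 108 108 108 108 108 106 101 101 104 108 109 109 108 109 109 108 109
 108 107] [107 106 106 104 103 102 103 102  99 101 108 112 112 112 113 113 113 112] [ 47  45  31  20  16  22  18  18  20  16  19  30  73 121 150 162 166 166
 166 165] [169 169 169 169 169 168 169 167 167 167 167 167 167 168 168 167 168] [104 106 107 106  99  88  73  70  70  70  77  87  97 103 105 105 105 103
 105 105]
```

```bash
python3 - <<'E'
from h import *
np.set_printoptions(precision=4,suppress=True)
c=cal("top"); T=np.array([.5818,.157]);ty=np.array([np.sin(.185),np.cos(.185)]);tx=np.array([ty[1],-ty[0]])
for z in(.08,.12):
    P=onz(c,164.7,189.5,z)[:2]; print(z,P,(P-T)@tx,(P-T)@ty)
S=onz(c,110+356/3.2,125+256/3.2,.064)[:2]; print("closed end",S,(S-T)@ty,(S-T)@tx)
tgt=np.r_[P-.075*ty,.23]; print(tgt); plan(tgt,down(np.pi/2-.185))
E
```

```text
0.08 [0.6034 0.2753] -0.0005630829525074682 0.12026124239603066
0.12 [0.5996 0.2626] -0.001968450430265105 0.10703799585673807
closed end [0.5782 0.1779] 0.01993758816974809 -0.007347197797886288
[0.5858 0.1889 0.23  ]
shift [ 4.909  1.623 -4.375] turn [0.393 3.739 1.355]
```

Request:
move_arm:
  motion:
    - [[4.91,1.62,-4.38],[0.39,3.74,1.36],20]
    - [[4.91,1.62,-4.38],[0.39,3.74,1.36],20]
    - [[4.91,1.62,-4.38],[0.39,3.74,1.36],20]
    - [[4.91,1.62,-4.38],[0.39,3.74,1.36],20]
    - [[4.91,1.62,-4.38],[0.39,3.74,1.36],20]
    - [[4.91,1.62,-4.38],[0.39,3.74,1.36],20]
    - [[4.91,1.62,-4.38],[0.39,3.74,1.36],20]
    - [[4.91,1.62,-4.38],[0.39,3.74,1.36],20]
    - [[4.91,1.62,-4.38],[0.39,3.74,1.36],20]

```text
time_s: 6.55
eef_pos: [0.5845, 0.1871, 0.2264]
eef_rot: [-0.002, 0.77, 0.638, -0.002]
wrist_force: [-0.9, -0.2, -2.3]
opening: 0.449
```

```bash
python3 - <<'E'
from h import *
np.set_printoptions(precision=4,suppress=True)
c=cal("wrist"); im=viewer.camera("wrist"); p,Rt,o=pose(); print(p,Rt.as_matrix(),o["opening"],o["time_s"],o["wrist_force"])
for t in("pile_axis","seat"):
  for r in spotter.search_frame("wrist",t)[:2]: print(t,r["score"],np.array(r["centre"])*[640,400])
np.savez("w3.npz",E=c[3],f=c[0],cx=c[1],cy=c[2],p=p,q=Rt.as_quat())
cv2.imwrite("pics/w3.png",im)
E
```

```text
[0.5846 0.1868 0.2267] [[ 0.1874  0.9823 -0.0058]
 [ 0.9823 -0.1874 -0.0001]
 [-0.0011 -0.0056 -1.    ]] 0.4462437235000647 6.6 [ 0.3446 -0.6794 -3.1601]
pile_axis 0.65 [324.672  76.92 ]
pile_axis 0.61 [369.408 121.6  ]
seat 0.94 [326.784  78.92 ]
```

View pics/w3.png

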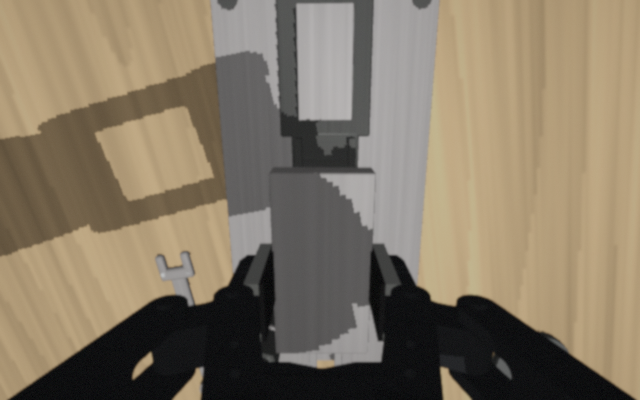

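```bash
cat > e.py <<'E'
from h import *
from scipy.optimize import least_squares
np.set_printoptions(precision=4,suppress=True)
d=np.load("w3.npz"); c=(float(d["f"]),float(d["cx"]),float(d["cy"]),d["E"])
g=cv2.GaussianBlur(cv2.cvtColor(cv2.imread("pics/w3.png"),cv2.COLOR_BGR2GRAY),(0,0),.7).astype(float)
def edge(prof,i0,sgn=0):
    dd=np.diff(prof); a=np.abs(dd) if sgn==0 else np.clip(sgn*dd,0,None); k=int(a.argmax()); s=slice(max(k-2,0),k+3); w=a[s]; return i0+.5+(np.arange(len(a))[s]*w).sum()/w.sum()
def row(v,a,b,s=0): return [edge(g[v,a:b],a,s),v]
def col(u,a,b,s=0): return [u,edge(g[a:b,u],a,s)]
vs=range(12,115,6); us=range(305,349,5)
L=[row(v,288,308,1) for v in vs]; Rr=[row(v,344,362,-1) for v in vs]; B=[col(u,112,130,-1) for u in us]; T=[col(u,0,8,1) for u in us]
fl=lambda P,ax: np.polyfit(np.array(P)[:,1-ax],np.array(P)[:,ax],1)
for n,P,ax in(("L",L,0),("R",Rr,0),("B",B,1),("T",T,1)):
    k=fl(P,ax); print(n,k,np.std(np.polyval(k,np.array(P)[:,1-ax])-np.array(P)[:,ax]))
def model(x,hx,hy):
    X,Y,z,yaw=x; a=R.from_euler("z",yaw).as_matrix()[:2,:2]
    q=np.array([[-hx,hy],[hx,hy],[hx,-hy],[-hx,-hy]])@a.T+[X,Y]; return proj(c,np.c_[q,np.full(4,z)])
def res(x,useT=True):
    A=model(x,.02,.04); r=[]
    for P,i,j in((L,0,3),(Rr,1,2),(B,2,3),(T,0,1)):
        if P is T and not useT: continue
        t=A[j]-A[i]; nrm=np.array([-t[1],t[0]])/np.linalg.norm(t); r+=list((np.array(P)-A[i])@nrm/np.sqrt(len(P)))
    return r
for u in(True,False):
    s=least_squares(res,[.6,.265,.1,-.185],args=(u,),loss="soft_l1",f_scale=.3); print(s.x,s.cost)
# foot front edge and sides at z=.064
us=[286,290,294,360,364]; F=[col(u,126,142) for u in us]; print("foot front",F)
P=np.array([onz(c,u,v,.064) for u,v in F]); print(P)
sl=[row(v,270,290) for v in(20,60,100,125)]; sr=[row(v,360,380) for v in(20,60,100,125)]
for a,b in zip(sl,sr): A,B2=onz(c,*a,.064),onz(c,*b,.064); print("foot sides",np.linalg.norm(A-B2),(A+B2)/2)
E
python3 e.py
```

```text
L [  0.0226 295.7336] 0.08692181183885667
R [ -0.0195 353.65  ] 0.1463182861691292
B [ -0.0019 120.2625] 0.10302334860677485
T [-0.008  5.253] 0.02887241350129286
[ 0.6025  0.2762  0.0845 -0.1831] 0.05220894923013747
[ 0.6026  0.2764  0.0861 -0.1833] 0.020481253672703224
foot front [[286, np.float64(136.33018867924528)], [290, np.float64(136.32978723404256)], [294, np.float64(136.5)], [360, np.float64(135.93835616438355)], [364, np.float64(135.91333333333333)]]
[[0.561  0.2282 0.064 ]
 [0.5642 0.2276 0.064 ]
 [0.5675 0.2269 0.064 ]
 [0.6211 0.2172 0.064 ]
 [0.6244 0.2166 0.064 ]]
foot sides 0.07408113149090563 [0.6079 0.3084 0.064 ]
foot sides 0.07407430993784382 [0.6027 0.2805 0.064 ]
foot sides 0.07408183922920387 [0.5974 0.2508 0.064 ]
foot sides 0.07319159317159978 [0.5941 0.2313 0.064 ]
```

```bash
python3 - <<'E'
from h import *
plan([.6024,.2758,.2267],down(np.pi/2-.1832)); plan([.6024,.2758,.115],down(np.pi/2-.1832))
E
```

```text
shift [1.513 0.008 0.012] turn [-0.033  0.003 -0.042]
shift [1.513 0.016 1.873] turn [-0.033  0.003 -0.042]
```

Request:
move_arm:
  motion:
    - [[1.0,0.01,0.0],[-0.03,0,-0.04],20]
    - [[1.513,0.01,0.3],[-0.03,0,-0.04],20]
    - [[1.513,0.016,1.0],[-0.03,0,-0.04],20]
    - [[1.513,0.016,1.6],[-0.03,0,-0.04],20]
    - [[1.513,0.016,1.87],[-0.03,0,-0.04],20]
    - [[1.513,0.016,1.87],[-0.03,0,-0.04],20]
    - [[1.513,0.016,1.87],[-0.03,0,-0.04],20]

```text
time_s: 7.58
eef_pos: [0.6041, 0.2773, 0.1182]
eef_rot: [0.001, 0.768, 0.64, 0.002]
wrist_force: [0.1, 0.3, -2.6]
opening: 0.45
```

```bash
python3 - <<'E'
from h import *
np.set_printoptions(precision=4,suppress=True)
p,Rt,o=pose();print(p,Rt.as_matrix(),o["wrist_force"],o["torque"],o["dq"]); plan([.6024,.2758,.115],down(np.pi/2-.1832))
E
```

```text
[0.6041 0.2773 0.1182] [[ 0.1812  0.9834  0.0041]
 [ 0.9834 -0.1812  0.001 ]
 [ 0.0017  0.0038 -1.    ]] [ 0.0575  0.3413 -2.5953] [ 0.0172 -0.0064  0.015 ] [ 0.0039 -0.0107 -0.0059 -0.0011 -0.0011  0.0003]
shift [-0.03  -0.024  0.054] turn [ 0.027 -0.012  0.007]
```

Request:
move_arm:
  motion:
    - [[-0.03,-0.024,0.1],[0.03,-0.01,0],20]
    - [[-0.03,-0.024,0.18],[0.03,-0.01,0],20]
    - [[-0.03,-0.024,0.22],[0.03,-0.01,0],20]
    - [[-0.03,-0.024,0.25],[0.03,-0.01,0],20]
    - [[-0.03,-0.024,0.27],[0.03,-0.01,0],20]
    - [[-0.03,-0.024,0.27],[0.03,-0.01,0],20]

```text
time_s: 8.32
eef_pos: [0.6009, 0.2758, 0.0999]
eef_rot: [-0.001, 0.768, 0.64, -0.002]
wrist_force: [0.1, 0.7, -3.1]
opening: 0.446
```

```bash
python3 - <<'E'
from h import *
np.set_printoptions(precision=4,suppress=True)
c=cal("wrist");im=viewer.camera("wrist");im2=viewer.camera("side")
p,Rt,o=pose();print(p,Rt.as_matrix(),o["wrist_force"]); plan([.6024,.2758,.1],down(np.pi/2-.1832))
cv2.imwrite("pics/w4.png",np.hstack([cv2.resize(im[100:380,200:440],None,fx=1.6,fy=1.6),cv2.resize(im2[130:230,160:300],(400,448),interpolation=cv2.INTER_CUBIC)]))
E
```

```text
[0.601  0.2759 0.1001] [[ 0.1806  0.9836 -0.0032]
 [ 0.9836 -0.1806 -0.0004]
 [-0.001  -0.0031 -1.    ]] [-0.6716 -0.1514 -3.2738]
shift [0.003 0.023 0.001] turn [-0.022  0.007  0.012]
```

View pics/w4.png

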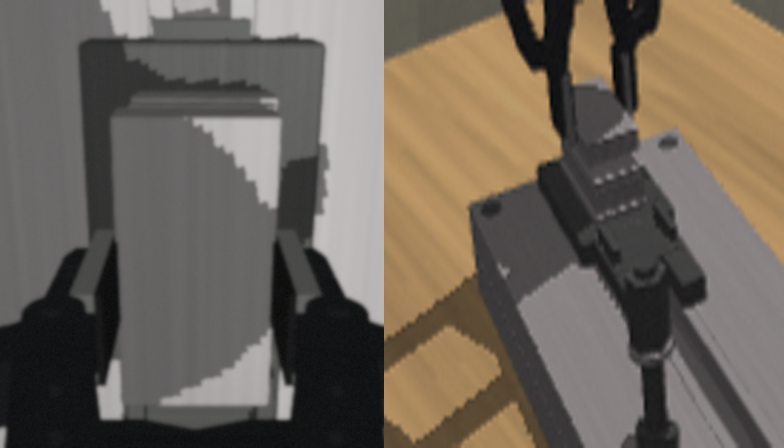

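```bash
python3 - <<'E'
from h import *
np.set_printoptions(precision=4,suppress=True)
c=cal("wrist"); p,Rt,o=pose()
for u,v in((203.5,97),(130,98),(277,98),(203,93)): print(Rt.inv().apply(onz(c,u/1.6+200,v/1.6+100,.0852)-p))
for u,v in((113,114),(280,114)): # plate top front corners, tool z=-.006+.003
    print("plate",Rt.inv().apply(onz(c,u/1.6+200,v/1.6+100,p[2]+.0025)-p))
E
```

```text
[0.0426 0.0021 0.0148]
[ 0.0423 -0.0174  0.0149]
[0.0424 0.0216 0.0148]
[0.0437 0.002  0.0148]
plate [ 0.0417 -0.0195 -0.0025]
plate [ 0.0417  0.0199 -0.0026]
```

Request:
move_arm:
  motion:
    - [[0.012,0.032,0.0],[0,0,0.01],20]
    - [[0.012,0.032,0.017],[0,0,0.01],20]
    - [[0.012,0.032,0.034],[0,0,0.01],20]
    - [[0.012,0.032,0.05],[0,0,0.01],20]
    - [[0.012,0.032,0.05],[0,0,0.01],20]

```text
time_s: 9.05
eef_pos: [0.6028, 0.2762, 0.0968]
eef_rot: [-0.001, 0.769, 0.64, -0.002]
wrist_force: [0.1, -0.2, -2.9]
opening: 0.448
```

Request:
move_arm:
  motion:
    - [[0,0,0.009],[0,0,0],20]
    - [[0,0,0.017],[0,0,0],20]
    - [[0,0,0.017],[0,0,0],20]

```text
time_s: 9.43
eef_pos: [0.6029, 0.2762, 0.0959]
eef_rot: [-0.001, 0.769, 0.64, -0.001]
wrist_force: [0.1, 0.6, -3.2]
opening: 0.452
```

Request:
move_arm:
  motion:
    - [[0,0,0.009],[0,0,0],20]
    - [[0,0,0.017],[0,0,0],20]
    - [[0,0,0.017],[0,0,0],20]

```text
time_s: 9.8
eef_pos: [0.6029, 0.2762, 0.0948]
eef_rot: [-0.001, 0.769, 0.64, -0.002]
wrist_force: [-0.6, 0.3, -2.8]
opening: 0.451
```

Request:
move_arm:
  motion:
    - [[0,0,0.009],[0,0,0],20]
    - [[0,0,0.017],[0,0,0],20]
    - [[0,0,0.017],[0,0,0],20]

```text
time_s: 10.18
eef_pos: [0.6029, 0.2762, 0.0938]
eef_rot: [-0.001, 0.769, 0.64, -0.002]
wrist_force: [0.6, -0.4, -3.2]
opening: 0.446
```

Request:
move_arm:
  motion:
    - [[0,0,0.009],[0,0,0],20]
    - [[0,0,0.017],[0,0,0],20]
    - [[0,0,0.017],[0,0,0],20]

```text
time_s: 10.55
eef_pos: [0.6029, 0.2762, 0.0928]
eef_rot: [-0.001, 0.769, 0.64, -0.002]
wrist_force: [0.3, -0.2, -3.3]
opening: 0.45
```

Request:
move_arm:
  motion:
    - [[0,0,0.009],[0,0,0],20]
    - [[0,0,0.017],[0,0,0],20]
    - [[0,0,0.017],[0,0,0],20]

```text
time_s: 10.92
eef_pos: [0.603, 0.2762, 0.0923]
eef_rot: [-0.001, 0.769, 0.64, -0.001]
wrist_force: [-2.5, -0.2, 1.4]
opening: 0.447
```

Request:
move_arm:
  motion:
    - [[0,0,0.009],[0,0,0],20]
    - [[0,0,0.009],[0,0,0],20]

```text
time_s: 11.18
eef_pos: [0.603, 0.2762, 0.0923]
eef_rot: [-0.001, 0.769, 0.64, -0.001]
wrist_force: [-3.8, -2.3, 5.1]
opening: 0.453
```

Request:
move_arm:
  motion:
    - [[0,0,0],[0,0,0],50]
    - [[0,0,0],[0,0,0],56]
    - [[0,0,0],[0,0,0],65]
    - [[0,0,0],[0,0,0],65]
    - [[0,0,-0.2],[0,0,0],65]
    - [[0,0,-0.8],[0,0,0],65]
    - [[0,0,-1.6],[0,0,0],65]
    - [[-0.8,0,-2.0],[0,0,0],65]
    - [[-1.3,0,-2.0],[0,0,0],65]
    - [[-1.3,0,-2.0],[0,0,0],65]

```text
time_s: 12.42
eef_pos: [0.5895, 0.1979, 0.213]
eef_rot: [-0.0, 0.77, 0.639, -0.001]
wrist_force: [0.0, -0.2, 0.3]
opening: 0.652
```

```bash
python3 - <<'E'
from h import *
np.set_printoptions(precision=4,suppress=True)
c=cal("wrist");im=viewer.camera("wrist");p,Rt,o=pose();print(p,o["wrist_force"],o["time_s"])
np.savez("w5.npz",E=c[3],f=c[0],cx=c[1],cy=c[2]); cv2.imwrite("pics/w5.png",im)
for t in("plate_mid","seat","bolt_mid"):
  for r in spotter.search_frame("wrist",t)[:2]: print(t,r["score"],np.array(r["centre"])*[640,400])
E
```

```text
[0.5894 0.199  0.2125] [ 0.3712 -0.0463  0.3424] 12.475
plate_mid 0.62 [323.904  69.72 ]
bolt_mid 0.65 [262.016 340.2  ]
```

View pics/w5.png

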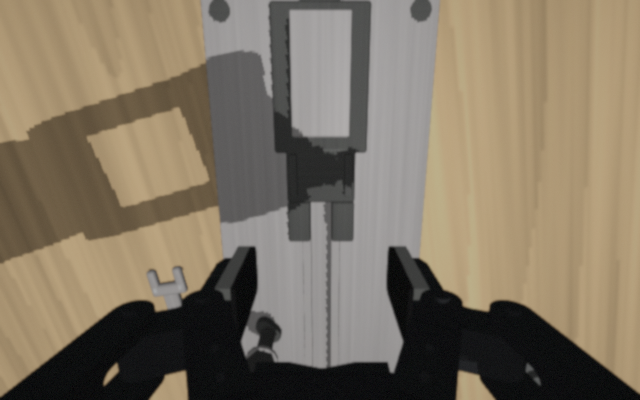

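```bash
cat > e2.py <<'E'
import re
src=open("e.py").read().replace("w3","w5")
pre=src.split("vs=range")[0]; exec(pre)
vs=range(20,130,6); us=range(300,346,5)
L=[row(v,282,298,1) for v in vs]; Rr=[row(v,344,360,-1) for v in vs]; B=[col(u,130,145,-1) for u in us]; T=[col(u,4,16,1) for u in us]
exec("fl"+src.split("\nfl",1)[1].split("# foot")[0])
# lug
for v in(210,218,226,234):
    print(v,g[v,286:356].astype(int))
print(g[190:210,320].astype(int),g[232:248,300].astype(int),g[232:248,345].astype(int))
E
python3 e2.py
```

```text
L [  0.0223 288.5415] 0.121959334765012
R [ -0.021  351.5367] 0.10230185548560372
B [  0.0495 120.0769] 1.156899797140468
T [-0.0004  9.466 ] 0.013848130234081059
[ 0.603   0.2782  0.0969 -0.1866] 0.38083965897184785
[ 0.6029  0.278   0.0957 -0.1866] 0.35454878874104895
210 [138 112  81  61  59  63  68  71  73  75  76  79  80  81  82  82  81  80
  80  80  80  78  75  80 102 132 149 154 154 153 152 153 154 155 155 154
 150 140 122 104  94  92  92  90  82  71  67  71  76  78  79  80  82  82
  82  82  82  82  84  84  83  82  82  81  81  82  87 109 137 155]
218 [147 127 100  80  75  76  77  78  78  78  78  78  79  80  81  81  80  80
  80  79  79  78  75  79 101 132 149 154 153 152 152 153 154 155 155 153
 149 137 117 100  93  92  92  90  82  71  67  71  75  77  78  80  81  81
  80  80  80  82  82  82  82  81  81  81  81  81  88 112 140 156]
226 [144 121  93  76  73  75  76  78  78  78  78  78  78  78  79  80  80  79
  78  78  77  77  74  78  99 129 148 153 153 152 152 152 153 155 155 154
 152 151 149 141 124 106  96  90  82  70  66  70  75  77  78  78  79  79
  79  79  80  81  81  80  80  80  79  79  79  80  90 114 141 156]
234 [148 131 106  85  76  75  75  76  77  78  77  77  77  78  78  79  79  78
  78  77  76  76  74  77  95 124 144 152 153 152 152 153 154 154 155 154
 152 151 150 145 133 115 100  91  81  70  66  70  73  75  77  78  79  79
  79  79  78  79  80  80  79  78  78  78  78  80  92 118 143 156]
[ 78  78  78  78  78  78  78  78  78  78  84 102 126 145 153 155 155 155
 155 155] [ 79  79  78  78  79  79  80  84  98 120 140 150 153 154 154 154] [ 80  80  80  79  79  79  80  85 101 126 146 156 158 158 158 158]
```

```bash
cat > e3.py <<'E'
exec(open("e.py").read().replace("w3","w5").split("vs=range")[0])
yw=.1838; ty=np.array([np.sin(yw),np.cos(yw)]);tx=np.array([ty[1],-ty[0]]); P0=np.array([.6025,.2764])
def tf(u,v,z): q=onz(c,u,v,z)[:2]-P0; return np.array([q@tx,q@ty])*1000
print("plate far",tf(320,9.466,.0967)); print(g[130:145,[300,315,330,345]].astype(int).T)
for v in(20,70,120): print("plate L/R",tf(288.54+.0223*v,v,.0967),tf(351.54-.021*v,v,.0967))
for v in(210,218,226,234):
    a=[edge(g[v,282:292],282,-1),edge(g[v,305:316],305,1),edge(g[v,326:334],326,-1),edge(g[v,350:359],350,1)]
    print("lug",[tf(u,v,.064).round(1) for u in a], "table slot L z.05",tf(a[1],v,.05).round(1))
print("closed",tf(320,edge(g[195:210,320],195),.064),"mouth",tf(300,edge(g[232:248,300],232),.064),tf(345,edge(g[232:248,345],232),.064))
E
python3 e3.py
```

```text
plate far [ 0.1846 41.8235]
[[144 132 118 106  94  84  73  62  50  44  41  41  41  41  41]
 [165 166 166 165 162 152 134 111  93  84  81  81  80  80  77]
 [168 168 168 168 165 155 136 112  94  84  82  83  82  82  82]
 [173 173 173 172 168 159 139 116  96  86  84  83  83  83  84]]
plate L/R [-19.7079  35.7592] [20.1067 35.6924]
plate L/R [-19.7728   5.521 ] [20.0683  5.4668]
plate L/R [-19.8426 -27.0272] [ 20.027  -27.0679]
lug [array([ -27.9, -103.1]), array([  -8.4, -103.1]), array([   8.1, -103.1]), array([  27.6, -103.1])] table slot L z.05 [  -8.9 -107.7]
lug [array([ -27.9, -110.2]), array([  -8.5, -110.2]), array([   8.2, -110.2]), array([  27.7, -110.2])] table slot L z.05 [  -9.  -115.1]
lug [array([ -28.2, -117.4]), array([  -8.5, -117.4]), array([   5.6, -117.4]), array([  27.8, -117.4])] table slot L z.05 [  -9.  -122.7]
lug [array([ -28.1, -124.7]), array([  -8.4, -124.7]), array([   5.8, -124.7]), array([  27.7, -124.7])] table slot L z.05 [  -8.9 -130.3]
closed [ -0.3826 -95.7236] mouth [ -17.6493 -130.8871] [  20.9971 -130.8227]
```

```bash
python3 - <<'E'
from h import *
Rn=down(np.pi/2-.184)*R.from_euler("y",35,degrees=True); print(Rn.as_matrix().round(2))
plan([.482,-.105,.215],Rn); plan([.482,-.105,.135],Rn)
E
```

```text
[[ 0.15  0.98  0.1 ]
 [ 0.81 -0.18  0.56]
 [ 0.57  0.   -0.82]]
shift [-5.329 -0.834 -0.052] turn [-2.70e-02  4.38e+00  4.00e-03]
shift [-5.328 -0.83   1.281] turn [-2.70e-02  4.38e+00  4.00e-03]
```

Request:
move_arm:
  motion:
    - [[-5.33,-0.83,-0.05],[0,4.38,0],65]
    - [[-5.33,-0.83,-0.05],[0,4.38,0],65]
    - [[-5.33,-0.83,-0.05],[0,4.38,0],65]
    - [[-5.33,-0.83,-0.05],[0,4.38,0],65]
    - [[-5.33,-0.83,-0.05],[0,4.38,0],65]
    - [[-5.33,-0.83,0.6],[0,4.38,0],65]
    - [[-5.33,-0.83,1.28],[0,4.38,0],65]
    - [[-5.33,-0.83,1.28],[0,4.38,0],65]
    - [[-5.33,-0.83,1.28],[0,4.38,0],65]

```text
time_s: 13.75
eef_pos: [0.4825, -0.1056, 0.1362]
eef_rot: [-0.193, 0.733, 0.61, 0.23]
wrist_force: [-0.3, 0.5, 1.3]
opening: 0.654
```

```bash
python3 - <<'E'
from h import *
np.set_printoptions(precision=4,suppress=True)
c=cal("wrist");im=viewer.camera("wrist");p,Rt,o=pose();print(p,o["time_s"])
viewer.camera("side"); viewer.camera("top")
np.savez("w6.npz",E=c[3],f=c[0],cx=c[1],cy=c[2]); cv2.imwrite("pics/w6.png",im)
C={n:cal(n) for n in("side","top")};C["wrist"]=c
M=masks("bolt_mid",("wrist","side","top"))
for n,m,s,ce in M: print(n,s,m.sum(),np.array(ce)*[640,400])
np.savez("mb.npz",**{n:m for n,m,_,_ in M})
parts=[np.vstack([cyl(.0075,0,.009)+[sx*.00675,0,0] for sx in(-1,1)]),cyl(.007,0,.082),cyl(.014,.044,.048),cyl(.0123,.048,.078)]
F=lambda x:(R.from_euler("z",x[2]).as_matrix(),np.r_[x[:2],.05])
best=None
for yaw in(0,.6,1.2,1.8,2.4):
    r=fit([(C[n],m*1.0) for n,m,_,_ in M if n=="wrist"],parts,F,[.513,.062,yaw],[.006,.006,.3]); print(yaw,r)
    if best is None or r[1]<best[1]: best=r
d=sil(c,parts,*F(best[0])); cn,_=cv2.findContours((d>.5).astype(np.uint8),0,1)
u,v=np.round(proj(c,[*best[0][:2],.09])[0]).astype(int); x0,y0=u-60,max(v-70,0); print(x0,y0)
a=im[y0:y0+140,x0:x0+120]; b=a.copy(); cv2.drawContours(b,[k-[x0,y0] for k in cn],-1,(0,0,255),1)
cv2.imwrite("pics/c6.png",cv2.resize(np.hstack([a,b]),None,fx=3.3,fy=3.3,interpolation=cv2.INTER_CUBIC))
E
```

```text
[ 0.4828 -0.106   0.1366] 13.8
wrist 0.98 2367 [318.912  29.28 ]
side 0.57 581 [256.32 204.08]
top 0.48 179 [285.504 240.32 ]
0 (array([ 0.5115,  0.0634, -1.009 ]), np.float64(0.03522391212505281))
0.6 (array([0.5115, 0.0635, 2.1395]), np.float64(0.03525031685678073))
1.2 (array([0.5115, 0.0634, 2.1394]), np.float64(0.035382340515420364))
1.8 (array([0.5115, 0.0634, 2.1162]), np.float64(0.036174482467258136))
2.4 (array([0.5115, 0.0635, 2.1162]), np.float64(0.035963244613434725))
259 0
```

View pics/c6.png

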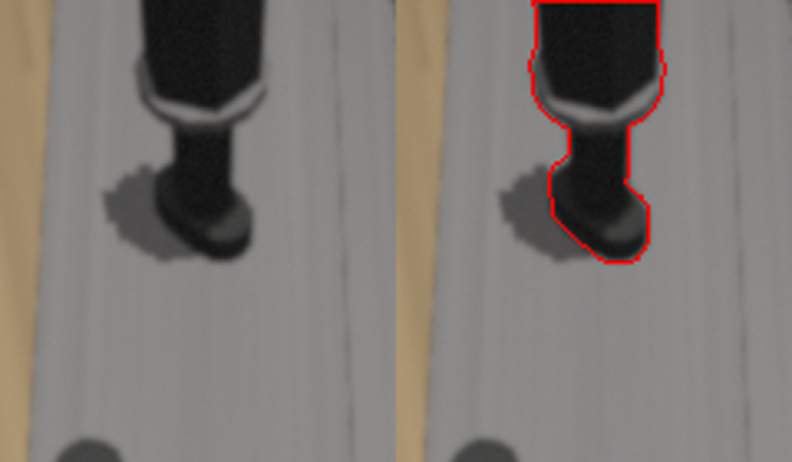

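```bash
python3 - <<'E'
from h import *
Rn=down(2.128-np.pi/2); plan([.5115,.0634,.2],Rn)
E
```

```text
shift [ 2.959 -0.035  0.767] turn [-1.823 -4.103  5.76 ]
```

Request:
move_arm:
  motion:
    - [[1.1,-0.04,-0.3],[0,-1.5,0],45]
    - [[2.96,-0.04,0.77],[-1.82,-4.1,5.76],45]
    - [[2.96,-0.04,0.77],[-1.82,-4.1,5.76],45]
    - [[2.96,-0.04,0.77],[-1.82,-4.1,5.76],45]
    - [[2.96,-0.04,0.77],[-1.82,-4.1,5.76],45]
    - [[2.96,-0.04,0.77],[-1.82,-4.1,5.76],45]
    - [[2.96,-0.04,0.77],[-1.82,-4.1,5.76],45]
    - [[2.96,-0.04,0.77],[-1.82,-4.1,5.76],45]
    - [[2.96,-0.04,0.77],[-1.82,-4.1,5.76],45]
    - [[2.96,-0.04,0.77],[-1.82,-4.1,5.76],45]

```text
time_s: 15.3
eef_pos: [0.5108, 0.0632, 0.1991]
eef_rot: [-0.001, 0.961, 0.275, -0.0]
wrist_force: [-1.1, -0.6, -0.7]
opening: 0.451
```

```bash
python3 - <<'E'
from h import *
np.set_printoptions(precision=4,suppress=True)
c=cal("wrist");im=viewer.camera("wrist");p,Rt,o=pose();print(p,Rt.as_matrix(),o["time_s"],o["opening"])
parts=[np.vstack([cyl(.0075,0,.009)+[sx*.00675,0,0] for sx in(-1,1)]),cyl(.007,0,.082),cyl(.014,.044,.048),cyl(.0123,.048,.078)]
M=masks("bolt_mid",("wrist",))
if M:
    print(M[0][2],M[0][1].sum(),np.array(M[0][3])*[640,400])
    print(fit([(c,M[0][1]*1.0)],parts,lambda x:(R.from_euler("z",2.128).as_matrix(),np.r_[x[:2],.05]),[.5115,.0634],[.005,.005]))
plan([.5115,.0634,.11],down(2.128-np.pi/2))
cv2.imwrite("pics/w7.png",im)
E
```

```text
[0.5108 0.0632 0.1991] [[ 0.8491  0.5282 -0.0014]
 [ 0.5282 -0.8491  0.0023]
 [ 0.0001 -0.0027 -1.    ]] 15.35 0.4520446986857147
0.83 1890 [322.176 199.92 ]
(array([0.5116, 0.0628]), np.float64(0.09169973544973545))
shift [0.012 0.007 1.485] turn [-0.019  0.    -0.006]
```

Consistent. Descend and close.

Request:
move_arm:
  motion:
    - [[0.01,0.01,0.6],[0,0,0],45]
    - [[0.01,0.01,1.1],[0,0,0],45]
    - [[0.01,0.01,1.4],[0,0,0],45]
    - [[0.01,0.01,1.48],[0,0,0],45]
    - [[0.01,0.01,1.48],[0,0,0],45]
    - [[0.01,0.01,1.48],[0,0,0],35]
    - [[0.01,0.01,1.48],[0,0,0],28]
    - [[0.01,0.01,1.48],[0,0,0],10]
    - [[0.01,0.01,1.48],[0,0,0],10]
    - [[0.01,0.01,1.48],[0,0,0],10]

```text
time_s: 16.65
eef_pos: [0.5124, 0.0636, 0.1113]
eef_rot: [-0.001, 0.961, 0.275, 0.0]
wrist_force: [-0.2, 0.2, 5.8]
opening: 0.245
```

```bash
python3 - <<'E'
from h import *
plan([.5745,.1269,.145],down(-.1838)); plan([.5745,.1269,.16],down(-.1838))
E
```

```text
shift [ 1.437 -0.35  -0.559] turn [-0.012 -0.006  5.304]
shift [ 1.437 -0.35  -0.809] turn [-0.012 -0.006  5.304]
```

Request:
move_arm:
  motion:
    - [[0,0,-0.2],[0,0,0],10]
    - [[0,0,-0.7],[0,0,0.5],10]
    - [[0.5,-0.1,-0.8],[0,0,2],10]
    - [[1.0,-0.2,-0.8],[0,0,3.3],10]
    - [[1.44,-0.35,-0.7],[0,0,4.6],10]
    - [[1.44,-0.35,-0.56],[0,0,5.3],10]
    - [[1.44,-0.35,-0.56],[0,0,5.3],10]
    - [[1.44,-0.35,-0.56],[0,0,5.3],10]
    - [[1.44,-0.35,-0.56],[0,0,5.3],10]

```text
time_s: 17.77
eef_pos: [0.574, 0.1268, 0.1444]
eef_rot: [-0.001, 0.996, -0.091, -0.001]
wrist_force: [-0.4, -0.1, -1.3]
opening: 0.243
```

```bash
python3 - <<'E'
from h import *
np.set_printoptions(precision=4,suppress=True)
c=cal("wrist");im=viewer.camera("wrist");im2=viewer.camera("side");p,Rt,o=pose();print(p,Rt.as_matrix(),o["time_s"],o["opening"],o["wrist_force"])
np.savez("w8.npz",E=c[3],f=c[0],cx=c[1],cy=c[2],p=p,q=Rt.as_quat()); cv2.imwrite("pics/w8.png",im)
cv2.imwrite("pics/c8.png",np.hstack([im[:,100:540],cv2.resize(im2[110:260,170:305],(360,400),interpolation=cv2.INTER_CUBIC)]))
E
```

```text
[0.574  0.1268 0.1444] [[ 0.9833 -0.1819 -0.0009]
 [-0.1819 -0.9833  0.0019]
 [-0.0012 -0.0017 -1.    ]] 17.875 0.24317579180005425 [ 0.0661 -0.9036 -2.0285]
```

View pics/c8.png

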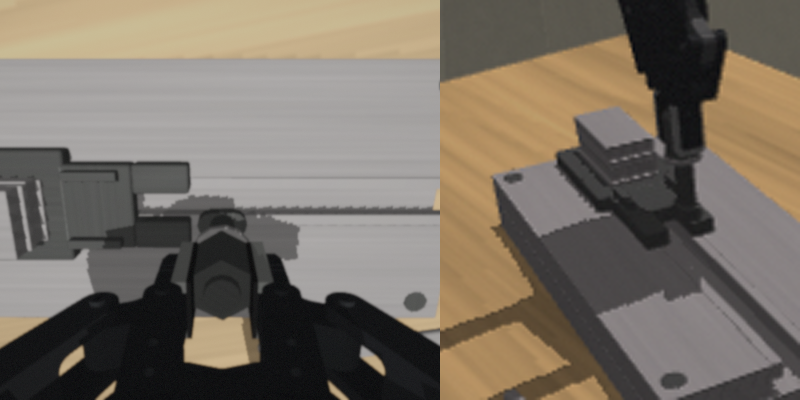

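```bash
python3 - <<'E'
from h import *
np.set_printoptions(precision=4,suppress=True,linewidth=160)
d=np.load("w8.npz"); c=(float(d["f"]),float(d["cx"]),float(d["cy"]),d["E"]); p=d["p"];Rt=R.from_quat(d["q"])
im=cv2.imread("pics/w8.png"); g=cv2.cvtColor(im,cv2.COLOR_BGR2GRAY).astype(float)
T=lambda u,v,z:Rt.inv().apply(onz(c,u,v,z)-p)*1000
for u in(440,480,510): print(u,170,g[170:222,u-2:u+3].mean(1).astype(int))
for v in(176,177,178,207,209,212,213,214): print(v,T(480,v,.05)[:2])
print("hex top",T(322,264,.1624)[:2],T(322,318,.1624)[:2],"shank top",T(322,291,.1664))
print("lug prong rows at col 270",g[158:200,268:273].mean(1).astype(int)); print(g[205:250,268:273].mean(1).astype(int))
print("col 322",g[205:240,322].astype(int)); print("row 225",g[225,295:350].astype(int))
print("tips of prongs",g[178,280:300].astype(int))
E
```

```text
440 170 [167 167 166 165 163 160 154 147 151 164 169 170 171 171 170 170 170 169 168 166 165 165 167 167 167 166 166 165 164 164 165 165 165 164 162 157 149 136 116
  96  83  79  80  89 114 144 162 168 169 169 169 169]
480 170 [166 166 165 163 161 159 154 146 150 163 169 170 170 170 169 169 169 169 168 166 166 166 167 168 168 167 166 165 165 165 165 166 166 165 163 158 151 137 117
  96  84  78  78  86 112 143 161 167 168 168 168 168]
510 170 [165 165 164 163 161 160 153 145 149 161 167 168 168 167 168 167 168 168 167 167 166 168 168 169 168 167 166 166 165 165 166 167 167 166 164 161 155 140 114
  93  84  78  78  87 111 142 160 166 167 167 167 167]
176 [ 18.5405 104.9288]
177 [ 17.867  105.0132]
178 [ 17.1924 105.0976]
207 [ -2.8535 107.6078]
209 [ -4.2714 107.7853]
212 [ -6.407  108.0528]
213 [ -7.1212 108.1422]
214 [ -7.8366 108.2318]
hex top [11.4386  1.0167] [-11.0677   1.0433] shank top [  2.8546   1.0245 -21.9974]
lug prong rows at col 270 [167 162 144 108  66  47  55  70  82  89  92  91  91  91  92  93  93  94  93  94  93  93  91  91  91  91  90  91  91  89  88  87  86  85  93 118 146 161 165
 165 165 165]
[142 130 110  95  84  73  68  67  70  74  70  51  35  31  32  34  39  42  46  49  49  49  48  50  51  50  51  50  51  51  49  50  49  49  50  49  49  49  49
  48  49  53  69  85  93]
col 322 [98 94 84 68 49 41 42 49 54 47 36 33 31 33 32 31 33 31 34 42 55 66 78 90 91 80 56 39 33 32 33 31 35 32 35]
row 225 [96 91 75 58 52 50 49 49 49 50 48 51 49 49 43 39 39 37 40 40 42 42 44 47 49 50 53 55 55 59 65 63 62 54 45 38 34 35 35 40 44 48 49 49 49 46 46 45 46 46 52 66 86
 95 96]
tips of prongs [ 93  93  94  94  92  90  84  74  61  70 112 147 160 162 162 162 162 161 162 161]
```

Request:
move_arm:
  motion:
    - [[0.015,0,0.1],[0,0,0],10]
    - [[0.015,0,0.35],[0,0,0],10]
    - [[0.015,0,0.5],[0,0,0],10]
    - [[0.015,0,0.57],[0,0,0],10]
    - [[0.015,0,0.61],[0,0,0],10]
    - [[0.015,0,0.61],[0,0,0],10]

```text
time_s: 18.62
eef_pos: [0.5747, 0.127, 0.1073]
eef_rot: [-0.001, 0.996, -0.091, -0.001]
wrist_force: [-0.4, 0.3, -2.0]
opening: 0.244
```

Request:
move_arm:
  motion:
    - [[0,0,0.02],[0,0,0],10]
    - [[0,0,0.04],[0,0,0],10]
    - [[0,0,0.04],[0,0,0],10]

```text
time_s: 19.0
eef_pos: [0.5747, 0.127, 0.1049]
eef_rot: [-0.001, 0.996, -0.092, -0.001]
wrist_force: [-1.2, -0.3, -1.7]
opening: 0.243
```

Request:
move_arm:
  motion:
    - [[0,0,0.05],[0,0,0],10]
    - [[0,0,0.1],[0,0,0],10]
    - [[0,0,0.1],[0,0,0],10]

```text
time_s: 19.38
eef_pos: [0.5743, 0.127, 0.0984]
eef_rot: [-0.001, 0.996, -0.092, -0.001]
wrist_force: [0.3, 0.3, -1.1]
opening: 0.244
```

Request:
move_arm:
  motion:
    - [[0,0,0.05],[0,0,0],10]
    - [[0,0,0.1],[0,0,0],10]
    - [[0,0,0.13],[0,0,0],10]
    - [[0,0,0.15],[0,0,0],10]
    - [[0,0,0.15],[0,0,0],10]

```text
time_s: 20.0
eef_pos: [0.5746, 0.127, 0.0898]
eef_rot: [-0.001, 0.996, -0.092, -0.001]
wrist_force: [-0.1, -0.1, -1.3]
opening: 0.248
```

Request:
move_arm:
  motion:
    - [[0,0,0.02],[0,0,0],10]
    - [[0,0,0.04],[0,0,0],10]
    - [[0,0,0.055],[0,0,0],10]
    - [[0,0,0.055],[0,0,0],10]

```text
time_s: 20.5
eef_pos: [0.5746, 0.127, 0.0865]
eef_rot: [-0.001, 0.996, -0.092, -0.001]
wrist_force: [-0.5, 0.8, -1.4]
opening: 0.24
```

Request:
move_arm:
  motion:
    - [[0,0,0.015],[0,0,0],10]
    - [[0,0,0.03],[0,0,0],10]
    - [[0,0,0.03],[0,0,0],10]

```text
time_s: 20.88
eef_pos: [0.5751, 0.127, 0.0863]
eef_rot: [-0.001, 0.996, -0.091, -0.0]
wrist_force: [-3.6, -0.9, 9.2]
opening: 0.241
```

Request:
move_arm:
  motion:
    - [[0,0,-0.035],[0,0,0],10]
    - [[0,-0.15,-0.035],[0,0,0],10]
    - [[0,-0.3,-0.035],[0,0,0],10]
    - [[0,-0.45,-0.035],[0,0,0],10]
    - [[0,-0.58,-0.035],[0,0,0],10]
    - [[0,-0.68,-0.035],[0,0,0],10]
    - [[0,-0.68,-0.035],[0,0,0],10]
    - [[0,-0.68,-0.035],[0,0,0],10]

```text
time_s: 21.88
eef_pos: [0.5821, 0.167, 0.0869]
eef_rot: [-0.001, 0.996, -0.092, -0.001]
wrist_force: [0.2, 0.2, -0.8]
opening: 0.242
```

```bash
python3 - <<'E'
from h import *
np.set_printoptions(precision=4,suppress=True)
p,Rt,o=pose();print(p,o["wrist_force"],o["torque"]); plan([.5833,.1741,p[2]],down(-.1838))
E
```

```text
[0.5821 0.167  0.0869] [ 0.2175  0.1791 -0.7884] [-0.0025 -0.0065  0.0023]
shift [-0.001 -0.121  0.   ] turn [-0.011  0.014  0.003]
```

Now slowly to the seat and feel for the closed end.

Request:
move_arm:
  motion:
    - [[0,-0.03,0],[0,0,0],10]
    - [[0,-0.06,0],[0,0,0],10]
    - [[0,-0.09,0],[0,0,0],10]
    - [[0,-0.11,0],[0,0,0],10]
    - [[0,-0.11,0],[0,0,0],10]

```text
time_s: 22.5
eef_pos: [0.5833, 0.1737, 0.087]
eef_rot: [-0.001, 0.996, -0.091, -0.001]
wrist_force: [0.0, -0.6, -2.4]
opening: 0.243
```

Request:
move_arm:
  motion:
    - [[0,-0.015,0],[0,0,0],10]
    - [[0,-0.025,0],[0,0,0],10]
    - [[0,-0.025,0],[0,0,0],10]

```text
time_s: 22.88
eef_pos: [0.5836, 0.1751, 0.087]
eef_rot: [-0.001, 0.996, -0.091, -0.001]
wrist_force: [-0.3, -0.5, -2.0]
opening: 0.247
```

Request:
move_arm:
  motion:
    - [[0,-0.015,0],[0,0,0],10]
    - [[0,-0.025,0],[0,0,0],10]
    - [[0,-0.025,0],[0,0,0],10]

```text
time_s: 23.25
eef_pos: [0.5837, 0.1754, 0.087]
eef_rot: [0.0, 0.996, -0.092, -0.001]
wrist_force: [-0.8, -5.0, 0.3]
opening: 0.246
```

Request:
move_arm:
  motion:
    - [[0,0.04,0],[0,0,0],10]
    - [[0,0.04,0],[0,0,-1.2],10]
    - [[0,0.04,0],[0,0,-2.5],10]
    - [[0,0.04,0],[0,0,-3.8],10]
    - [[0,0.04,0],[0,0,-5.1],10]
    - [[0,0.04,0],[0,0,-6.4],10]
    - [[0,0.04,0],[0,0,-7.7],10]
    - [[0,0.04,0],[0,0,-9.0],10]
    - [[0,0.04,0],[0,0,-10.2],10]
    - [[0,0.04,0],[0,0,-11.25],10]

```text
time_s: 24.5
eef_pos: [0.5835, 0.1746, 0.087]
eef_rot: [-0.001, 0.767, 0.641, 0.0]
wrist_force: [-0.0, 0.4, -0.5]
opening: 0.245
```

```bash
python3 - <<'E'
from h import *
np.set_printoptions(precision=4,suppress=True)
c=cal("wrist");im=viewer.camera("wrist");p,Rt,o=pose();print(p,Rt.as_matrix(),o["wrist_force"],o["torque"],o["opening"],o["time_s"]); plan([.5833,.1741,.0867],down(np.pi/2-.1838))
np.savez("w9.npz",E=c[3],f=c[0],cx=c[1],cy=c[2],p=p,q=Rt.as_quat()); cv2.imwrite("pics/w9.png",im)
E
```

```text
[0.5835 0.1746 0.087 ] [[ 0.172   0.9851 -0.0013]
 [ 0.9851 -0.1719  0.0027]
 [ 0.0024 -0.0017 -1.    ]] [-0.0473  0.0498 -0.5664] [-0.0218  0.0487  0.0138] 0.24218488414243933 24.55
shift [-0.008 -0.001  0.005] turn [-0.012 -0.017  0.079]
```

View pics/w9.png

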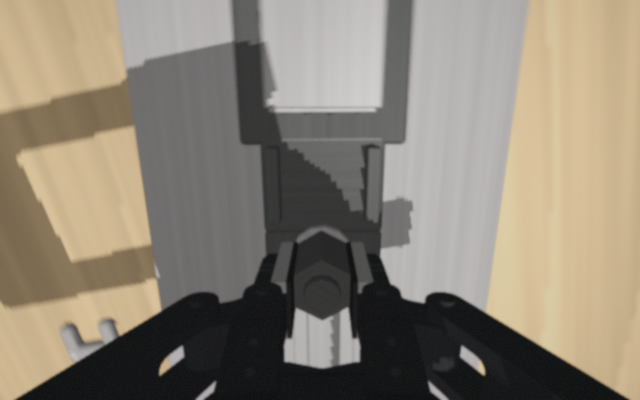

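Request:
move_arm:
  motion:
    - [[-0.005,0,0.015],[0,0,0.05],10]
    - [[-0.005,0,0.025],[0,0,0.05],10]
    - [[-0.005,0,0.025],[0,0,0.05],10]
    - [[-0.005,0,0.025],[0,0,0.05],10]

```text
time_s: 25.05
eef_pos: [0.5836, 0.1742, 0.0864]
eef_rot: [-0.001, 0.772, 0.636, 0.0]
wrist_force: [-2.6, 0.5, 4.8]
opening: 0.242
```

Request:
move_arm:
  motion:
    - [[0,0,0],[0,0,0],27]
    - [[0,0,0],[0,0,0],32]
    - [[0,0,0],[0,0,0],40]
    - [[0,0,0],[0,0,0],45]
    - [[0,0,0],[0,0,0],45]
    - [[0,0,-0.3],[0,0,0],45]
    - [[0,0,-0.9],[0,0,0],45]
    - [[0,0,-1.6],[0,0,0],45]
    - [[-0.5,0,-2.4],[0,0,0],45]
    - [[-1.0,0,-2.8],[0,0,0],45]

```text
time_s: 26.3
eef_pos: [0.5735, 0.1143, 0.2583]
eef_rot: [0.001, 0.771, 0.637, 0.002]
wrist_force: [0.0, -0.2, -0.4]
opening: 0.447
```

Request:
move_arm:
  motion:
    - [[-3.2,0,0.8],[0,3.5,0],45]
    - [[-3.2,0,0.8],[0,3.5,0],45]
    - [[-3.2,0,0.8],[0,3.5,0],45]
    - [[-3.2,0,0.8],[0,3.5,0],45]
    - [[-3.2,0,0.8],[0,3.5,0],45]
    - [[-3.2,0,0.8],[0,3.5,0],45]

```text
time_s: 27.05
eef_pos: [0.5365, -0.0719, 0.2062]
eef_rot: [-0.155, 0.747, 0.619, 0.187]
wrist_force: [0.2, 0.2, -0.5]
opening: 0.451
```

```bash
python3 - <<'E'
from h import *
np.set_printoptions(precision=4,suppress=True)
c=cal("wrist");im=viewer.camera("wrist");p,Rt,o=pose();print(p,o["wrist_force"],o["time_s"])
im2=viewer.camera("side");im3=viewer.camera("top")
C={n:cal(n) for n in("side","top")};C["wrist"]=c
M=masks("bolt_mid",("wrist","side","top"))
parts=[cyl(.007,.03,.082),cyl(.014,.044,.048),cyl(.0123,.048,.078)]
for n,m,s,ce in M:
    print(n,s,m.sum(),np.array(ce)*[640,400])
    print(fit([(C[n],m*1.0)],parts,lambda x:(np.eye(3),np.r_[x[:2],.025]),[.5833,.174],[.005,.005]))
cv2.imwrite("pics/w10.png",im)
r=cv2.resize(im2[120:270,170:310],(420,450),interpolation=cv2.INTER_CUBIC)
cv2.imwrite("pics/c10.png",np.hstack([cv2.resize(im[0:250,160:360],(360,450),interpolation=cv2.INTER_CUBIC),r]))
E
```

```text
[ 0.5365 -0.0715  0.2061] [0.8861 0.4563 0.5526] 27.1
wrist 0.62 655 [322.88  16.2 ]
(array([0.5826, 0.1729]), np.float64(0.578530534351145))
side 0.79 335 [257.984 181.8  ]
(array([0.5848, 0.1751]), np.float64(0.21100746268656717))
top 0.55 215 [225.024 200.88 ]
(array([0.5833, 0.1715]), np.float64(0.14622093023255814))
```

View pics/c10.png

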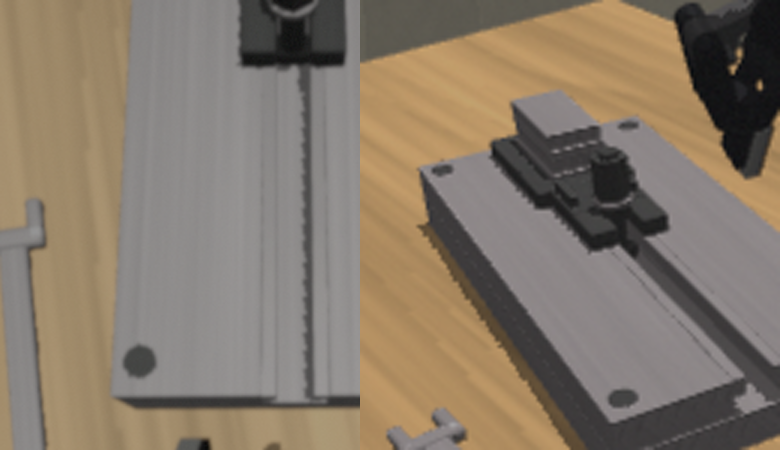

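```bash
python3 -c "
from h import *
print(workorder.hand_in()); print(pose()[2]['time_s'])"
```

```text
the job is handed in; nothing more can be done
None
the job is handed in; nothing more can be done
```

The plate is on the pile and the T-bolt is locked in the stand's lug. I handed the job in at about 27 s.

- **Plate:** I lowered it in small steps until the wrist force rose about 4.5 N, pressed on to about 8 N, then let go. The camera check afterwards put it about 0.1 mm off the pile's centre line sideways, about 0.8 mm lengthwise and about 0.2° in yaw. One of the edge readings behind the lengthwise figure was noisy because of a shadow.
- **Bolt:** I dropped the head into the slot, felt the floor, and slid it until it touched the closed end of the lug slot at about 5 N. I backed off about 1 mm, gave it a quarter turn, set it down and released it. The final side picture shows it standing upright in the lug.

The last bolt position fits disagreed. Along the slot the side camera gave y = 0.175 m, the top camera 0.1715 m and the wrist camera 0.173 m, though the bolt was cut off in that picture. From the contact, the seat should be at about 0.174 m. I relied on the felt contact, which puts the bolt within about 1 mm of the seat. The turned head is under the table and was not seen directly.

The arm did not touch the step block, spanner, grinding wheel or collet on purpose, and nothing in the pictures suggested they moved. I did not measure them again at the end.

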